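# Free the jammed ball rest and seat the chilling balls

### The job

The steel chilling balls are loose on the serving tray and would roll about when it is carried, and their oak rest lies wedged askew in the cabinet. Swing the half-open cabinet lid up until it stands upright, turn the rest square with the cabinet to free its corners from under the rails, lift it out and set it down flat on the tray; then seat every ball in a dimple of the rest, each in its own, and shut the cabinet lid. Leave the decanter, the tumblers, the jigger and the coaster where they stand.

Things in the scene. Friction and masses are not known exactly. Their poses are not given: they have to be found in the camera images.
- tray: serving tray, fixed, 420 mm (x) by 340 mm (y): a 6 mm green felt-covered floor inside a brass lip 8 mm wide whose top is 20 mm above the shelf (14 mm above the felt); clear inside 404 by 324 mm. Origin: centre of its underside, on the shelf; z up. At the start the balls lie towards its two long (-y and +y) sides and the middle is clear
- cabinet: low oak cabinet, fixed, open at the top under its lid: outside 334 mm (x, long) by 186 mm (y) by 95 mm high, inside 310 by 162 mm, walls 12 mm, inner floor 8 mm above the shelf. Origin: centre of its underside, on the shelf; z up. The lid is hinged on its +y long side
- cabinet_mouth (a point): centre of the cabinet's mouth, at the top of its walls, 95 mm above the shelf. A frame rail 28 mm wide and 8 mm thick (87 to 95 mm above the shelf) runs along the inner top of each long side, so the mouth is 310 mm in x but only 106 mm in y, narrower than the inside
- lid (a joint): angle of the cabinet's hinged lid, rad: 0 shut, grows as the lid's free edge swings up and over to the cabinet's +y side, 1.57 upright, stop at 1.75. A stiff hinge holds it at any angle; moving it at its free edge takes 1 to 6 N
- lid_edge (a point): middle of the lid's free long edge, half-way through its 12 mm thickness; 196 mm from the hinge line. Shut, it overhangs the cabinet's -y side by 10 mm and lies 101 mm above the shelf; no knob, a plain board 334 mm long that can be taken or pushed at this edge
- lid_hinge (a point): middle of the lid's hinge line, which runs along the cabinet's x at the top of its +y side, 95 mm above the shelf; the underside of the lid passes through it
- rest_board (a point): middle of the board of the oak ball rest (loose, 0.2 to 0.4 kg), 8 mm above its underside: 280 mm (x, long) by 70 mm (y) by 16 mm thick, four dimples in a row along x. At the start it lies flat on the cabinet's floor, turned about 0.3 rad, two opposite corners under the rails; it comes out when within about 0.12 rad of square and centred in the mouth
- rest_handle (a point): grip point on the rest's handle, an upright plate in the middle of the board, 12 mm thick along the rest's x, 40 mm wide along its y, standing 56 mm above the board's top. The point is in the plate's middle, 55 mm above the board's underside and 17 mm below the plate's top. Axes: x along the board, z out of its top
- dimple1 (a point): centre of the mouth of dimple 1 in the rest's top face, -108 mm along the rest's long (x) axis from its middle; the dimples are round recesses 41 mm in diameter and 10 mm deep with flat floors: a ball sinks 7.5 mm into one and rests on its edge, its centre then 22 mm above this point
- dimple2 (a point): centre of the mouth of dimple 2 in the rest's top face, -44 mm along the rest's long (x) axis from its middle
- dimple3 (a point): centre of the mouth of dimple 3 in the rest's top face, 44 mm along the rest's long (x) axis from its middle
- dimple4 (a point): centre of the mouth of dimple 4 in the rest's top face, 108 mm along the rest's long (x) axis from its middle
- ball1_center (a point): centre of polished steel chilling ball 1: a sphere of 60 mm diameter, 0.2 kg, that rolls freely on the tray's felt; None if this ball is absent
- ball2_center (a point): centre of polished steel chilling ball 2: a sphere of 60 mm diameter, 0.2 kg, that rolls freely on the tray's felt; None if this ball is absent
- ball3_center (a point): centre of polished steel chilling ball 3: a sphere of 60 mm diameter, 0.2 kg, that rolls freely on the tray's felt; None if this ball is absent
- ball4_center (a point): centre of polished steel chilling ball 4: a sphere of 60 mm diameter, 0.2 kg, that rolls freely on the tray's felt; None if this ball is absent
- decanter: bystander: crystal decanter with its stopper in, 120 mm across, 245 mm high; origin at the centre of its underside
- tumbler_a: bystander: heavy glass tumbler, 82 mm across, 90 mm high, standing on the coaster; origin at the centre of its underside
- tumbler_b: bystander: heavy glass tumbler, 82 mm across, 90 mm high; origin at the centre of its underside
- jigger: bystander: steel double-cone jigger, 46 mm across, 85 mm high; origin at the centre of its underside
- coaster: bystander: slate coaster, 100 by 100 by 8 mm, under tumbler_a; origin at the centre of its underside
Mind the look-alikes: they are no part of the job. Leave any green look-alike of the part that bears ball4_center alone. What is shaped like the part that bears ball3_center but red is not meant.

How it is judged:
By the outcome, as a careful person would: the job done as asked, in the order asked, and still so for the second after the job is handed in, with the robot touching nothing.
Of ball1, ball2, ball3, ball4 only 2 to 4 are there at a start; the rules pass over those that are not, and their reading is None.
At some moment in a run one of ball1, ball2, ball3, ball4 may be knocked a few centimetres aside while the robot is not near it.
Once in a run the grip may slacken for a moment while it holds something.
It also fails if it takes over 208 s, if anything falls off the work surface, if the arm or the gripper's body presses on something with over 40 N, if the wrist force passes 120 N, or if a joint passes its speed limit or range.

### The arm

A 6-joint arm with a two-finger parallel gripper is mounted at the origin on the work surface. World frame = base frame: x ahead of the robot, y to its left, z up, the work surface at z = 0. Lengths are in m, angles in rad, forces in N, time in s.
With the tool pointing down it reaches from about 0.375 to 0.9 m from the base axis. Payload 3.1 kg.
Tool frame: the origin (TCP) lies at the very end of the fingers, on their centre line; the grasp point (between the pads) lies 19 mm behind it (manip.pinch_z is the distance from the TCP to the grasp point, in m); z points along the fingers, y is the line along which they close (so a half turn about z gives the same grasp; the last joint's range is limited). The gripper opens to 85 mm and grips with 20 to 120 N. Pads are 22 mm wide; open, the fingers measure 114 mm over their backs; the gripper's body (76 mm by 85 mm) begins 54 mm behind the grasp point. The pads swing forward as they close: fully open they stand 13 mm farther back than shut.
Start: joints at [-1.327, 0.527, 1.433, -0, 1.181, -0.178], TCP at [0.256, -0.57, 0.231] pointing down, gripper open.
Joint ranges: [-3.08, 3.08], [-0.75, 2.2], [0.22, 2.44], [-1.43, 4.57], [0, 2.65], [-2.85, 2.85]. Speed limits (rad/s): [2.79, 2.79, 3.14, 3.14, 3.14, 3.14].

### API

Orientations are given as a unit quaternion [x, y, z, w].
In Python, from station import manip gives the robot as it stands.
- The arm moves only by the tool servo_tool, never from a script. Its argument "commands" is one flat list of numbers, 7 for each row, row after row: the shift along the tool's x, y, z each as a share of 500 mm, from -1 to 1, then the turn, a rotation vector about the tool's x, y, z each as a share of 360 degrees, from -1 to 1, then the opening, from -1 (shut) to 1 (fully open). In form: [dx, dy, dz, rx, ry, rz, claw, dx, dy, dz, rx, ry, rz, claw, ...]. A call has 1 to 12 rows; each row shifts and turns the commanded pose from where the row before left it, along the tool's axes as they then stand; what a row does not reach is not made up. A row lasts 1/12 s, in which the tool goes at most 41.7 mm and 7.16 degrees, less where a joint would pass 70% of its speed; a pose out of reach is approached as far as the arm can. A call with a number of a shift or a turn outside -1 to 1 is refused whole. A call with a gripper value outside its range is refused whole. The fingers move at their own pace and stop on an object; "force" is the grip in N (left out, the last holds). Time passes only in rows, so rows that do not move let the fingers close. It gives the time, the measured TCP pose, the force, the opening and the grip force at its end, in the units of the state.
- manip.sense(): the state, without advancing time (a new reading comes with each control period).
- manip.snapshot(name): name is "side" or "top" or "wrist"; returns a dict with "img" (384x512x3 uint8, red, green, blue), "mtx" (3x3 intrinsics, pixels), "world_to_cam" (4x4, takes a point from world to camera coordinates). Camera axes: x right, y up, looking along -z (the intrinsics and any distortion apply to the point x, -y, -z); pixel columns grow to the right and rows downward; lengths in m; the calibration is good to about 2 mm. The wrist camera is an equidistant fisheye: a pixel r from the principal point sees the ray r / f radians off the axis. A picture is of the moment at which its call begins. There is no depth.
- manip.sign_off(): hands the job in; it is judged then, once.
Trained networks look in a picture, given as the dict that the camera call returned (one of the last four; its "shot" number tells which), for a name from the list of things; names that differ only in an ending like _2 or _b are one class to them, and where a whole thing is asked for, a point or a joint stands for the part that bears it (a point fixed in the world has none). Each returns a list of dicts, best first, with "conf" (0 to 1); they miss things now and then, are a little off and sometimes report something else, mostly with a low value. They report only what shows in the picture. A call takes as long as a camera call. They do not tell look-alikes from the thing itself.
- manip.look_for(picture, query): "box" ([left, top, width, height] in pixels, round what is visible of it).
- manip.silhouettes(picture, query): "pixels" (384x512 bool, what is visible of it) and "box" ([left, top, width, height] in pixels, round what is visible of it).
The state is a dict: "t": time; "q": joint angles; "qd": joint speeds; "tau": joint torques, N m; "tcp_pos": TCP position; "tool_rot": TCP orientation; "force": force on the tool from outside, world axes, zero at the start; "ft_torque": the same for the moment, N m; "finger_gap": opening from 0.0 (shut) to 1.0 (fully open); "gripper_force": force on a finger pad.
Only numpy, scipy, OpenCV 4.12 (cv2) and the standard library are available. Lean on these libraries where they do the work, as an engineer would, in place of code of your own. Each camera call takes 0.05 s, during which the arm holds its last target. There are 200 camera calls.

## Working session

There is one attempt and no reset: what is moved stays moved. The work goes in short steps, Python scripts to look and compute and a tool call to move; the robot and the scene stay as the last step left them, time stands still between calls to the robot, and variables do not carry over. Pictures are saved under pics/ and viewed, at most 14 in all, crops included, and the job is handed in when it is done.

Besides the shell and the picture viewer there is one more tool, called after ">>>" in YAML: its name, and indented under it one key for each argument. servo_tool: Moves the arm, as the interface text tells. Its arguments: {"type":"object","properties":{"commands":{"type":"array"},"force":{"type":"number"}},"required":["commands"]}

```bash
mkdir -p pics; ls; cat > h.py <<'E'
import numpy as np, cv2
from scipy.spatial.transform import Rotation as R
from station import manip
def save(s,n,crop=None,scale=1):
    im=s["img"][:,:,::-1]
    if crop: im=im[crop[1]:crop[3],crop[0]:crop[2]]
    cv2.imwrite(f"pics/{n}.png",cv2.resize(np.ascontiguousarray(im),None,fx=scale,fy=scale,interpolation=cv2.INTER_CUBIC))
def ray(s,u,v,fish=False):
    K=s["mtx"];T=np.array(s["world_to_cam"])
    x=(u-K[0][2])/K[0][0];y=(v-K[1][2])/K[1][1]
    if fish:
        r=np.hypot(x,y);k=np.sin(r)/r if r>1e-9 else 1;d=np.array([x*k,-y*k,-np.cos(r)])
    else: d=np.array([x,-y,-1.])
    Rm=T[:3,:3];return -Rm.T@T[:3,3],Rm.T@(d/np.linalg.norm(d))
def onz(s,u,v,z,fish=False):
    c,d=ray(s,u,v,fish);return c+d*(z-c[2])/d[2]
def proj(s,p,fish=False):
    T=np.array(s["world_to_cam"]);K=s["mtx"];c=T[:3,:3]@np.array(p)+T[:3,3];x,y,z=c[0],-c[1],-c[2]
    if fish:
        r=np.hypot(x,y);t=np.arctan2(r,z);x,y=x/r*t,y/r*t
    else: x,y=x/z,y/z
    return np.array([K[0][0]*x+K[0][2],K[1][1]*y+K[1][2]])
E
python3 - <<'E'
from h import *
s=manip.sense();print(s)
for n in("top","side"):
    a=manip.snapshot(n);a0=a;
    save(a,n+"0",scale=1.5);print(n,a["mtx"],a["world_to_cam"])
    for q in("ball1_center","rest_board","rest_handle","tray","cabinet","lid","decanter","tumbler_a","jigger","coaster"):
        print(q,[( [round(float(x)) for x in d["box"]],round(d["conf"],2)) for d in manip.look_for(a,q)])
E
```

```text
pics
{'t': 0.0, 'q': array([-1.32651189e+00,  5.28504879e-01,  1.43391473e+00, -4.70282347e-06,
        1.18139786e+00, -1.78517605e-01]), 'qd': array([-3.70786469e-05, -1.38409664e-03, -6.38663300e-04, -1.29812779e-03,
       -1.34670609e-03,  4.54301503e-04]), 'tau': array([ 4.66799565e-05, -4.42353308e+01, -1.78028870e+01, -1.99877095e-04,
        8.24765302e-03,  1.17956282e-05]), 'tcp_pos': array([ 0.25628601, -0.56924316,  0.23030589]), 'tool_rot': array([ 9.77737106e-01,  2.09830682e-01, -3.87464006e-05, -1.11173538e-03]), 'force': array([ 0.55174415, -0.0964214 , -0.43646291]), 'ft_torque': array([-0.03383763,  0.00151379, -0.04461013]), 'gripper_force': 0.0, 'finger_gap': 0.9984986627448837}
top [[483.91772338   0.         257.34729412]
 [  0.         483.91772338 186.93906521]
 [  0.           0.           1.        ]] [[-0.02647953 -0.99960433 -0.00948761 -0.05084926]
 [ 0.99361519 -0.02735975  0.10945452 -0.60767537]
 [-0.10967079 -0.00652873  0.99394652 -1.45062483]
 [ 0.          0.          0.          1.        ]]
ball1_center []
rest_board [([147, 168, 24, 87], 0.97)
[... 544 characters left out ...]
[[-0.06240207  0.99799731  0.01036125  0.11867276]
 [-0.85697193 -0.0588996   0.51198628  0.43300231]
 [ 0.5115712   0.0230697   0.85893113 -1.65460808]
 [ 0.          0.          0.          1.        ]]
ball1_center []
rest_board [([338, 165, 38, 62], 0.84)]
rest_handle [([340, 163, 34, 64], 0.83)]
tray [([182, 152, 98, 111], 0.83)]
cabinet [([319, 126, 70, 120], 0.82)]
lid [([348, 128, 42, 103], 0.58), ([182, 153, 98, 110], 0.52)]
decanter [([110, 163, 46, 54], 0.57)]
tumbler_a [([304, 249, 29, 29], 0.84), ([130, 147, 29, 30], 0.82)]
jigger [([289, 142, 14, 20], 0.57), ([341, 167, 32, 64], 0.41)]
coaster [([298, 254, 31, 31], 0.74), ([348, 126, 45, 105], 0.68), ([254, 167, 16, 15], 0.44)]
```

View pics/top0.png

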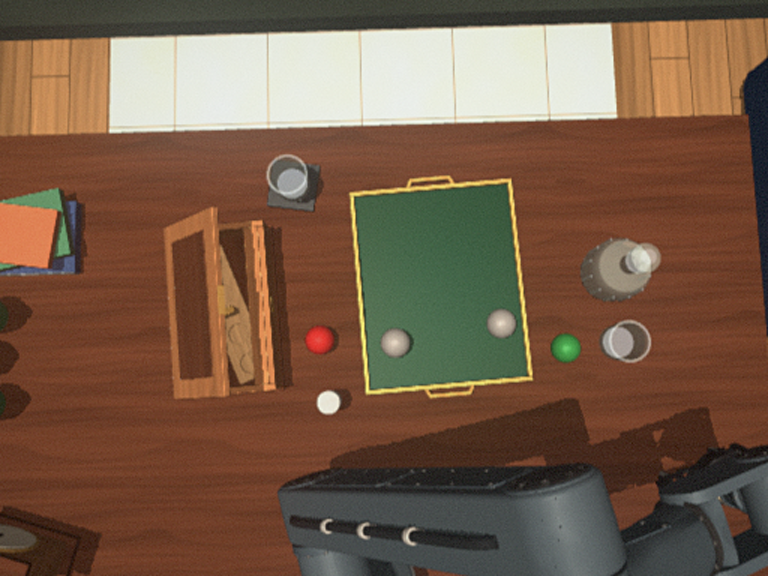

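View pics/side0.png

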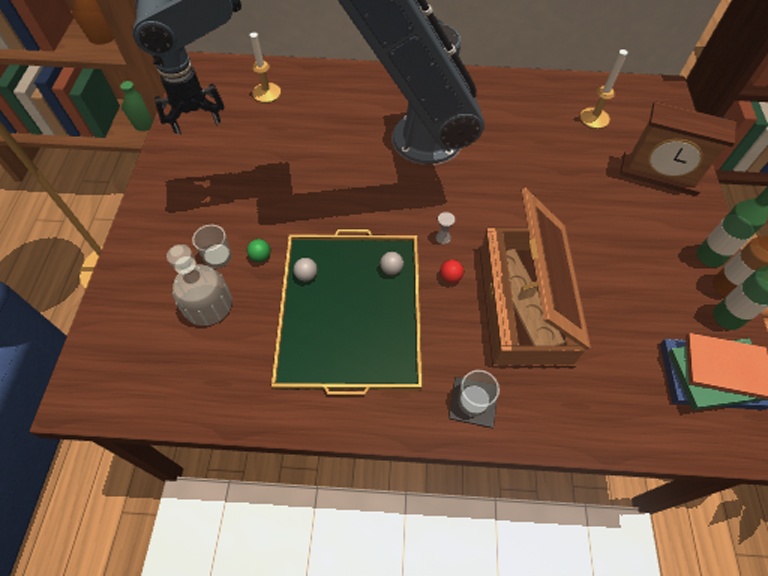

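The top view shows the cabinet at left, its half-open lid's free edge running (216,208)-(227,396) and the rest askew inside. Two steel balls are on the tray at (397,343) and (502,323). Red and green look-alikes lie outside the tray. The side view agrees: only two balls are on the tray.

```bash
python3 - <<'E'
from h import *
t=manip.snapshot("top");
B={}
c,_=ray(t,0,0);print("cam",c)
def P(n,u,v,z): print(n,np.round(onz(t,u/1.5,v/1.5,z),3))
P("cab -y far top",263,222,.095);P("cab -y near top",274,390,.095)
P("tray TL",351,194,.02);P("TR",511,180,.02);P("BR",531,379,.02);P("BL",367,393,.02)
for u,v in((397,343),(502,323)):P("ball",u,v,.036)
for z in(.23,.25,.27):
  P("edge far",216,208,z);P("edge near",227,396,z)
P("hinge far?",165,228,.095);P("hinge near?",175,398,.095)
for u,v in((222,245),(240,385),(254,380)):P("rest",u,v,.024)
sd=manip.snapshot("side")
for n,d in(("side",sd),):
  for u,v in((305,269),(391,264)):print("ball side",onz(d,u/1.5,v/1.5,.036).round(3))
  print("lid far/near",[onz(d,u/1.5,v/1.5,.25).round(3) for u,v in((525,190),(586,345))])
  print("cab -y walls",[onz(d,u/1.5,v/1.5,.095).round(3) for u,v in((487,230),(497,352),(577,352))])
save(t,"topc",(95,120,200,275),5)
save(sd,"sidec",(310,110,405,255),4)
E
```

```text
cam [ 0.44335785 -0.07692572  1.50787388]
cab -y far top [0.722 0.173 0.095]
cab -y near top [0.393 0.154 0.095]
tray TL [0.791 0.001 0.02 ]
TR [ 0.811 -0.334  0.02 ]
BR [ 0.398 -0.356  0.02 ]
BL [ 0.379 -0.023  0.02 ]
ball [ 0.478 -0.086  0.036]
ball [ 0.513 -0.3    0.036]
edge far [0.723 0.233 0.23 ]
edge near [0.389 0.214 0.23 ]
edge far [0.719 0.228 0.25 ]
edge near [0.39 0.21 0.25]
edge far [0.715 0.223 0.27 ]
edge near [0.391 0.205 0.27 ]
hinge far? [0.716 0.367 0.095]
hinge near? [0.382 0.345 0.095]
rest [0.69  0.271 0.024]
rest [0.402 0.235 0.024]
rest [0.411 0.206 0.024]
ball side [ 0.516 -0.296  0.036]
ball side [ 0.486 -0.081  0.036]
lid far/near [array([0.403, 0.214, 0.25 ]), array([0.778, 0.305, 0.25 ])]
cab -y walls [array([0.406, 0.154, 0.095]), array([0.735, 0.166, 0.095]), array([0.724, 0.342, 0.095])]
```

View pics/topc.png

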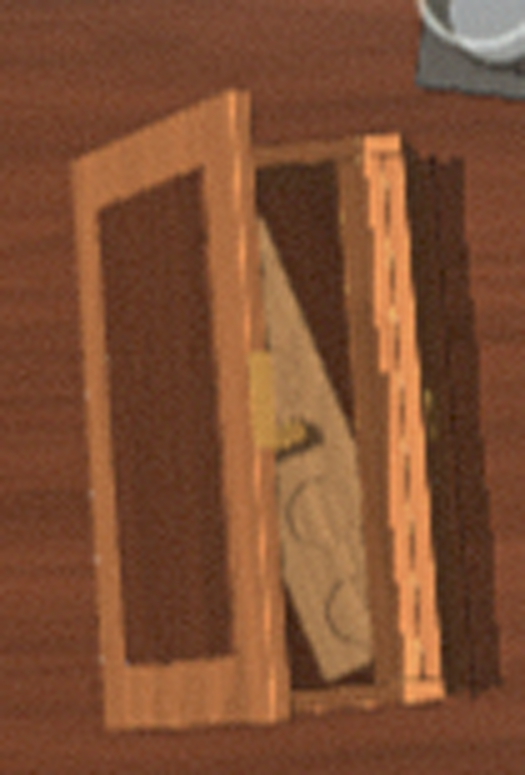

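View pics/sidec.png

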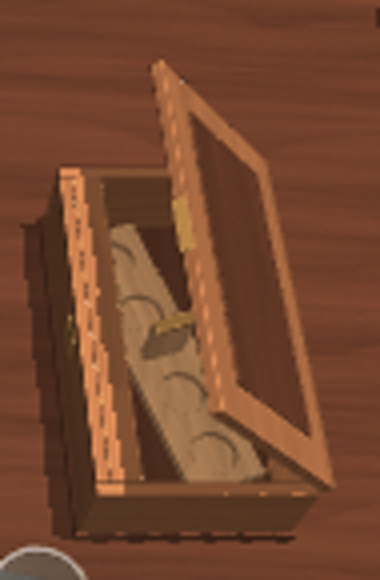

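The crops confirm the layout: hinge on the +y side, lid open by about 0.83 rad. The rest is turned with its handle near (290,440) in the top crop. Next I raise the arm, square the tool with the cabinet, and go to the lid.

>>> servo_tool:
  commands: [0,0,-0.024,0,0,-0.0192,-1,0,0,-0.024,0,0,-0.0192,-1,0,0,-0.024,0,0,-0.0192,-1,0,0,-0.024,0,0,-0.0192,-1,0,0,-0.024,0,0,-0.0192,-1,0,0,-0.024,0,0,-0.0192,-1,0,0,-0.024,0,0,-0.0192,-1,0,0,-0.024,0,0,-0.0192,-1,0,0,-0.024,0,0,-0.0192,-1,0,0,-0.024,0,0,-0.0192,-1,0,0,0,0,0,0,-1]

```text
t: 2.12
tcp_pos: [0.2568, -0.5712, 0.3542]
tool_rot: [0.685, 0.728, -0.002, 0.002]
force: [0.4, -0.4, 0.9]
finger_gap: -0.005
gripper_force: 0.0
```

>>> servo_tool:
  commands: [0.072,0.034,0,0,0,0,-1,0.072,0.034,0,0,0,0,-1,0.072,0.034,0,0,0,0,-1,0.072,0.034,0,0,0,0,-1,0.072,0.034,0,0,0,0,-1,0.072,0.034,0,0,0,0,-1,0.072,0.034,0,0,0,0,-1,0.072,0.034,0,0,0,0,-1,0.072,0.034,0,0,0,0,-1,0.072,0.034,0,0,0,0,-1,0.072,0.034,0,0,0,0,-1]

```text
t: 3.03
tcp_pos: [0.42, -0.1616, 0.3509]
tool_rot: [0.688, 0.726, 0.0, -0.0]
force: [1.7, -0.9, -0.0]
finger_gap: 0.003
gripper_force: 0.0
```

>>> servo_tool:
  commands: [0.072,0.034,0,0,0,0,-1,0.072,0.034,0,0,0,0,-1,0.072,0.034,0,0,0,0,-1,0.072,0.034,0,0,0,0,-1,0.072,0.034,0,0,0,0,-1,0.072,0.034,0,0,0,0,-1,0.072,0.034,0,0,0,0,-1,0,0,0,0,0,0,-1]

```text
t: 3.7
tcp_pos: [0.5256, 0.1009, 0.3506]
tool_rot: [0.685, 0.729, 0.002, -0.001]
force: [0.1, -0.5, 0.7]
finger_gap: -0.005
gripper_force: 0.0
```

```bash
python3 - <<'E'
from h import *
w=manip.snapshot("wrist");save(w,"w1",scale=1.5);np.savez("w1",img=w["img"],mtx=w["mtx"],world_to_cam=w["world_to_cam"])
print(w["mtx"],np.linalg.inv(w["world_to_cam"]).round(3))
E
```

```text
[[297.31863964   0.         253.27053572]
 [  0.         297.31863964 194.00275245]
 [  0.           0.           1.        ]] [[ 0.998 -0.058 -0.019  0.521]
 [ 0.062  0.952  0.299  0.178]
 [ 0.001 -0.3    0.954  0.493]
 [ 0.     0.     0.     1.   ]]
```

View pics/w1.png

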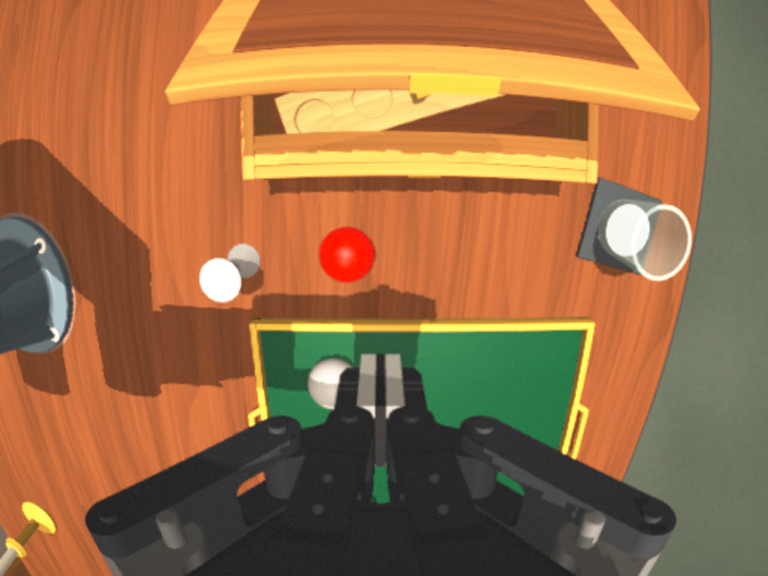

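The wrist view shows the lid's free edge from (170,97) to (697,112). The cabinet's -y wall spans (247,178)-(596,180). The jigger, the red ball and tumbler A lie between the cabinet and the tray.

```bash
python3 - <<'E'
from h import *
w=dict(np.load("w1.npz"))
def P(n,u,v,z): print(n,np.round(onz(w,u/1.5,v/1.5,z,True),3))
for z in(.22,.235,.25):P("edge L",170,97,z);P("edge R",697,112,z)
P("wall L",246,160,.095);P("wall R",596,161,.095)
P("wall innerL",250,136,.095);P("wall inner R",590,136,.095)
P("tray L",252,322,.02);P("tray R",594,322,.02)
P("red",347,254,.03)
for x,y in((220,279),(245,262)):P("jig",x,y,.085 if x==220 else 0)
P("coaster",600,180,.008);P("tumb top",660,242,.09);P("tumb top low edge",655,278,.09)
E
```

```text
edge L [0.383 0.215 0.22 ]
edge R [0.745 0.241 0.22 ]
edge L [0.391 0.213 0.235]
edge R [0.733 0.238 0.235]
edge L [0.398 0.211 0.25 ]
edge R [0.721 0.234 0.25 ]
wall L [0.4   0.17  0.095]
wall R [0.726 0.196 0.095]
wall innerL [0.403 0.192 0.095]
wall inner R [0.717 0.219 0.095]
tray L [ 0.383 -0.017  0.02 ]
tray R [0.797 0.006 0.02 ]
red [0.493 0.072 0.03 ]
jig [0.37  0.053 0.085]
jig [0.371 0.05  0.   ]
coaster [0.779 0.178 0.008]
tumb top [0.821 0.124 0.09 ]
tumb top low edge [0.824 0.085 0.09 ]
```

>>> servo_tool:
  commands: [0.027,0.013,0.045,0,0,0,-1,0.027,0.013,0.045,0,0,0,-1,0.027,0.013,0.045,0,0,0,-1,0.027,0.013,0.045,0,0,0,-1,0.027,0.013,0.045,0,0,0,-1,0.027,0.013,0.045,0,0,0,-1,0.02,0,-0.005,0,0,0,-1,0.02,0,-0.005,0,0,0,-1,0.02,0,-0.005,0,0,0,-1,0.02,0,-0.005,0,0,0,-1,0.02,0,-0.005,0,0,0,-1,0.02,0,-0.005,0,0,0,-1]

```text
t: 4.75
tcp_pos: [0.5571, 0.2345, 0.2362]
tool_rot: [0.686, 0.727, 0.0, 0.005]
force: [0.1, -9.6, 7.8]
finger_gap: -0.002
gripper_force: 4.8
```

>>> servo_tool:
  commands: [0.02,0,-0.005,0,0,0,-1,0.02,0,-0.005,0,0,0,-1,0.02,0,-0.005,0,0,0,-1,0.02,0,-0.005,0,0,0,-1,0,0,0,0,0,0,-1]

```text
t: 5.17
tcp_pos: [0.5541, 0.2786, 0.2455]
tool_rot: [0.686, 0.728, 0.003, 0.002]
force: [0.5, -0.7, 0.9]
finger_gap: -0.002
gripper_force: 0.2
```

>>> servo_tool:
  commands: [0.02,0,-0.003,0,0,0,-1,0.02,0,-0.003,0,0,0,-1,0.02,0,-0.003,0,0,0,-1,0.02,0,-0.003,0,0,0,-1,0.015,0,-0.003,0,0,0,-1,0,0,0,0,0,0,-1]

```text
t: 5.67
tcp_pos: [0.5505, 0.3265, 0.2523]
tool_rot: [0.686, 0.728, 0.003, 0.001]
force: [-1.6, 0.3, 7.2]
finger_gap: 0.002
gripper_force: 0.3
```

```bash
python3 - <<'E'
from h import *
print(manip.sense()["tcp_pos"])
t=manip.snapshot("top");d=manip.snapshot("side");w=manip.snapshot("wrist")
np.savez("t2",**{k:t[k] for k in("img","mtx","world_to_cam")});np.savez("s2",**{k:d[k] for k in("img","mtx","world_to_cam")});np.savez("w2",**{k:w[k] for k in("img","mtx","world_to_cam")})
def c(s,x0,y0,x1,y1):return cv2.resize(s["img"][y0:y1,x0:x1],None,fx=3,fy=3)
a=c(t,90,100,215,285);b=c(d,300,100,425,285)
cv2.imwrite("pics/up.png",np.hstack([a,b])[:,:,::-1])
E
```

```text
[0.55053257 0.32648967 0.25230434]
```

View pics/up.png

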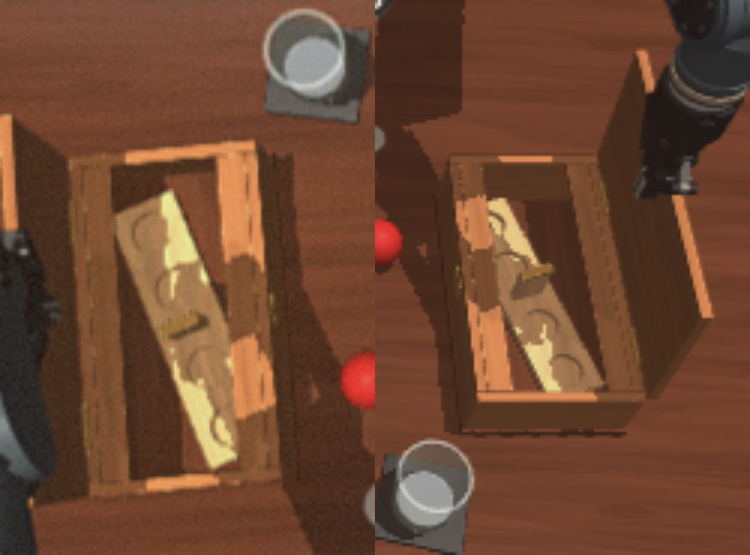

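Both views show the lid nearly upright and the rest wholly visible. The handle's top is near (182,322) in the left crop, and the far corner of the lid edge is at (712,318) on the right.

```bash
python3 - <<'E'
from h import *
t=dict(np.load("t2.npz"));d=dict(np.load("s2.npz"))
T=lambda u,v,z:onz(t,90+u/3,100+v/3,z).round(3)
print("-y outer",T(255,143,.095),T(278,482,.095))
print("+y rail in",T(115,165,.095),T(130,490,.095))
print("-y rail in",T(217,155,.095),T(245,480,.095))
print("handle top",T(182,322,.080),"ends",T(160,330,.08),T(203,313,.08))
print("rest TL TR BR",T(113,212,.024),T(168,190,.024),T(238,460,.024),T(212,470,.024))
S=lambda u,v,z:onz(d,300+(u-375)/3,100+v/3,z).round(3)
print("S outer far -y, +y",S(478,401,.095),S(643,398,.095),"near -y",S(450,157,.095))
print("S rails in: -y",S(488,160,.095),S(512,393,.095),"+y",S(570,160,.095),S(608,393,.095))
print("S handle",S(540,268,.08))
yaw=.06;ex=np.array([np.cos(yaw),np.sin(yaw),0]);ey=np.array([-np.sin(yaw),np.cos(yaw),0])
C=np.array([.559,.260,0])
H=C+.093*ey+np.array([0,0,.095])
for th in(1.3,1.4,1.5,1.57,1.65):
    E=H+.196*(-np.cos(th)*ey+np.sin(th)*np.array([0,0,1]))
    f=proj(d,E+.167*ex);n=proj(d,E-.167*ex);g=proj(t,E+.167*ex)
    print(th,((f-[300,100])*3+[375,0]).round(),((n-[300,100])*3+[375,0]).round(),"top",((g-[90,100])*3).round())
print("hinge far",((proj(d,H+.167*ex)-[300,100])*3+[375,0]).round())
E
```

```text
-y outer [0.723 0.174 0.095] [0.391 0.154 0.095]
+y rail in [0.705 0.312 0.095] [0.387 0.297 0.095]
-y rail in [0.712 0.211 0.095] [0.393 0.186 0.095]
handle top [0.549 0.25  0.08 ] ends [0.542 0.272 0.08 ] [0.557 0.229 0.08 ]
rest TL TR BR [0.669 0.334 0.024] [0.69  0.277 0.024] [0.411 0.206 0.024] [0.402 0.233 0.024]
S outer far -y, +y [0.731 0.176 0.095] [0.715 0.358 0.095] near -y [0.401 0.156 0.095]
S rails in: -y [0.403 0.203 0.095] [0.719 0.214 0.095] +y [0.395 0.306 0.095] [0.712 0.32  0.095]
S handle [0.547 0.261 0.08 ]
1.3 [657. 322.] [600.  54.] top [ 57. 106.]
1.4 [679. 320.] [619.  52.] top [ 33. 107.]
1.5 [700. 319.] [637.  51.] top [ 10. 108.]
1.57 [715. 319.] [650.  50.] top [ -6. 109.]
1.65 [731. 320.] [664.  51.] top [-24. 111.]
hinge far [648. 402.]
```

>>> servo_tool:
  commands: [0.012,0,0,0,0,0,-1,0.012,0,0,0,0,0,-1,0.012,0,0,0,0,0,-1,0,0,0,0,0,0,-1,0,0,0,0,0,0,-1]

```text
t: 6.23
tcp_pos: [0.5487, 0.3434, 0.25]
tool_rot: [0.686, 0.727, 0.001, 0.0]
force: [0.2, 0.2, 0.2]
finger_gap: 0.001
gripper_force: 0.0
```

>>> servo_tool:
  commands: [-0.04,0,0,0,0,0,-1,-0.04,0,0,0,0,0,-1,-0.04,0,0,0,0,-0.01,-1,-0.04,0,0,0,0,-0.012,1,-0.03,0,0,0,0,-0.012,1,0,0,0,0,0,-0.012,1,0,0,0,0,0,0,1,0,0,0,0,0,0,1]

```text
t: 6.9
tcp_pos: [0.5574, 0.2485, 0.2487]
tool_rot: [0.575, 0.818, 0.0, -0.0]
force: [-0.6, 1.0, 0.3]
finger_gap: 0.705
gripper_force: 0.0
```

```bash
python3 - <<'E'
from h import *
print(manip.sense()["tcp_pos"])
d=manip.snapshot("side");w=manip.snapshot("wrist")
for n,s in(("s3",d),("w3",w)):np.savez(n,**{k:s[k] for k in("img","mtx","world_to_cam")})
for q in("rest_board","rest_handle"): print(q,[(np.round(x["box"]),x["conf"]) for x in manip.look_for(w,q)])
a=cv2.resize(d["img"][100:250,320:430],None,fx=2.8,fy=2.8);b=w["img"][:,80:440]
h=min(len(a),len(b));cv2.imwrite("pics/w3.png",np.hstack([a[:h],b[:h]])[:,:,::-1]);print(a.shape,b.shape)
E
```

```text
[0.55740134 0.24849729 0.24874918]
rest_board [(array([142., 131., 218.,  57.]), 0.85)]
rest_handle [(array([142., 129., 215.,  60.]), 0.64)]
(420, 308, 3) (384, 360, 3)
```

View pics/w3.png

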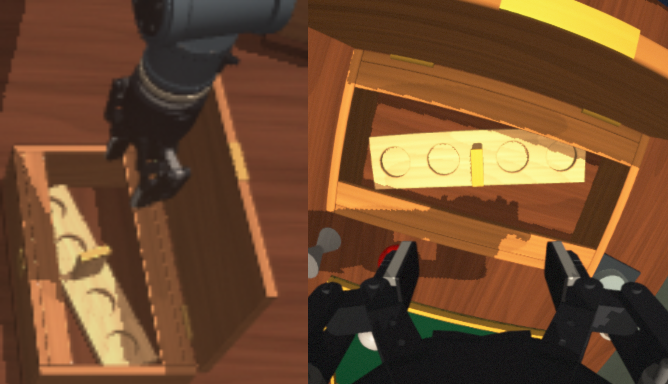

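Left: the lid stands upright. Right (wrist view): the rest is clear, with the handle's top around (477,168) and board corners (371,138), (376,189) and (585,181).

```bash
python3 - <<'E'
from h import *
w=dict(np.load("w3.npz"));d=dict(np.load("s3.npz"))
W=lambda u,v,z:onz(w,u-228,v,z,True).round(4)
print("cam",np.linalg.inv(w["world_to_cam"])[:3,3].round(3))
print("handle",W(477.5,168,.08),W(477,150,.08),W(478,186,.08))
p=[W(371,138,.024),W(376,189,.024),W(585,181,.024)];print(p)
a=p[2]-p[1];print("yaw",np.arctan2(a[1],a[0]),np.hypot(*a[:2]), "centre",(p[0]+p[2])/2)
print("dimples",[W(u,v,.024) for u,v in((396,161),(443.5,158),(513,156),(562,154))])
print("rails in +y",W(355,87,.095),W(640,162,.095)," -y",W(337,183,.095),W(592,245,.095))
print("mouth x ends", W(352,90,.095),W(329,205,.095),W(638,165,.095),W(602,262,.095))
print("lid edge side",[onz(d,320+u/2.8,100+v/2.8,.291).round(3) for u,v in((272,294),(214,80))])
E
```

```text
cam [0.531 0.322 0.391]
handle [0.5506 0.2553 0.08  ] [0.5435 0.2736 0.08  ] [0.5578 0.2366 0.08  ]
[array([0.4103, 0.2357, 0.024 ]), array([0.4347, 0.1712, 0.024 ]), array([0.6941, 0.2763, 0.024 ])]
yaw 0.38495167691845117 0.27988277903436654 centre [0.5522 0.256  0.024 ]
dimples [array([0.4516, 0.2173, 0.024 ]), array([0.5094, 0.2412, 0.024 ]), array([0.5908, 0.2731, 0.024 ]), array([0.6493, 0.298 , 0.024 ])]
rails in +y [0.4003 0.2988 0.095 ] [0.717  0.3292 0.095 ]  -y [0.406  0.1911 0.095 ] [0.7063 0.2186 0.095 ]
mouth x ends [0.3979 0.295  0.095 ] [0.4007 0.1612 0.095 ] [0.7161 0.3251 0.095 ] [0.7311 0.2016 0.095 ]
lid edge side [array([0.715, 0.374, 0.291]), array([0.436, 0.352, 0.291])]
```

>>> servo_tool:
  commands: [0.0176,-0.0074,0,0,0,0,1,0,0,0.05,0,0,0,1,0,0,0.05,0,0,0,1,0,0,0.05,0,0,0,1,0,0,0.05,0,0,0,1,0,0,0.05,0,0,0,1,0,0,0.05,0,0,0,1,0,0,0.02,0,0,0,1,0,0,0,0,0,0,1]

```text
t: 7.85
tcp_pos: [0.5486, 0.2559, 0.0862]
tool_rot: [0.574, 0.819, -0.002, -0.002]
force: [-1.0, 0.4, -0.5]
finger_gap: 1.0
gripper_force: 0.0
```

>>> servo_tool:
  commands: [0,0,0.02,0,0,0,1,0,0,0.02,0,0,0,1,0,0,0.02,0,0,0,1,0,0,0.02,0,0,0,1,0,0,0.005,0,0,0,1,0,0,0,0,0,0,1]

```text
t: 8.35
tcp_pos: [0.5504, 0.2555, 0.0453]
tool_rot: [0.574, 0.819, -0.001, -0.001]
force: [0.3, -0.2, 0.2]
finger_gap: 1.001
gripper_force: 0.0
```

>>> servo_tool:
  commands: [0,0,0,0,0,0,-1,0,0,0,0,0,0,-1,0,0,0,0,0,0,-1,0,0,0,0,0,0,-1,0,0,0,0,0,0,-1,0,0,0,0,0,0,-1,0,0,0,0,0,0,-1,0,0,0,0,0,0,-1,0,0,0,0,0,0,-1,0,0,0,0,0,0,-1]
  force: 80

```text
t: 9.18
tcp_pos: [0.5511, 0.2557, 0.0468]
tool_rot: [0.574, 0.819, -0.0, 0.0]
force: [-1.2, -0.3, 5.1]
finger_gap: 0.13
gripper_force: 79.5
```

>>> servo_tool:
  commands: [0,0,-0.008,0,0,0,-1,0,0,0,0,0,0.0075,-1,0,0,0,0,0,0.0075,-1,0,0,0,0,0,0.0075,-1,0,0,0,0,0,0.0075,-1,0,0,0,0,0,0.0075,-1,0,0,0,0,0,0.0075,-1,0,0,0,0,0,0,-1,0,0,0,0,0,0,-1]

```text
t: 9.93
tcp_pos: [0.5506, 0.2556, 0.0496]
tool_rot: [0.684, 0.73, -0.0, -0.0]
force: [-0.7, 0.5, -4.4]
finger_gap: 0.131
gripper_force: 78.3
```

```bash
python3 - <<'E'
from h import *
s=manip.sense();print(s["tcp_pos"],s["tool_rot"],s["force"],s["finger_gap"])
w=manip.snapshot("wrist");t=manip.snapshot("top")
np.savez("w4",**{k:w[k] for k in("img","mtx","world_to_cam")})
cv2.imwrite("pics/w4.png",np.hstack([cv2.resize(t["img"][130:280,100:200],None,fx=2.56,fy=2.56),w["img"]])[:,:,::-1])
E
```

```text
[0.55063187 0.25559668 0.04959497] [ 6.83591052e-01  7.29864981e-01 -4.90526378e-04 -3.77111669e-04] [-0.69416611  0.46989158 -4.35193282] 0.13056961873192421
```

View pics/w4.png

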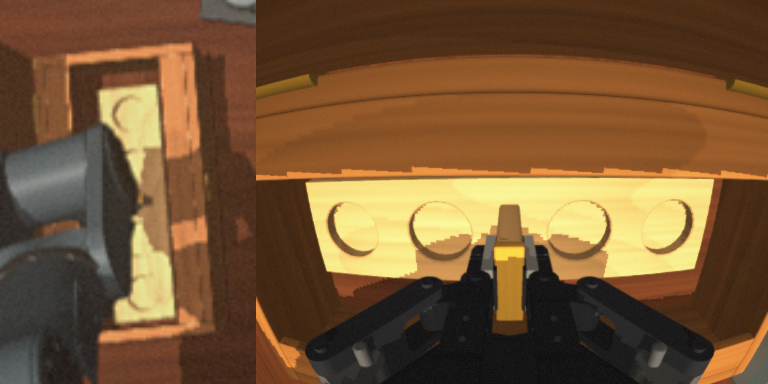

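The board is square with the rails and about 15 mm clear of the -y rail. I lift it now.

>>> servo_tool:
  commands: [0.006,0,-0.01,0,0,0,-1,0,0,-0.025,0,0,0,-1,0,0,-0.025,0,0,0,-1,0,0,-0.025,0,0,0,-1,0,0,-0.025,0,0,0,-1,0,0,-0.025,0,0,0,-1,0,0,-0.02,0,0,0,-1,0,0,0,0,0,0,-1]

```text
t: 10.7
tcp_pos: [0.5528, 0.2593, 0.1313]
tool_rot: [0.684, 0.73, 0.003, 0.002]
force: [0.2, 0.1, -2.8]
finger_gap: 0.13
gripper_force: 78.3
```

>>> servo_tool:
  commands: [0,0,-0.04,0,0,0,-1,0,0,-0.04,0,0,0,-1,0,0,-0.04,0,0,0,-1,0,0,-0.04,0,0,0,-1,0,0,0,0,0,0,-1]

```text
t: 11.12
tcp_pos: [0.5534, 0.2594, 0.212]
tool_rot: [0.684, 0.73, 0.004, 0.002]
force: [1.5, -0.0, -2.7]
finger_gap: 0.128
gripper_force: 78.5
```

>>> servo_tool:
  commands: [-0.073,0.0023,0,0,0,0,-1,-0.073,0.0023,0,0,0,0,-1,-0.073,0.0023,0,0,0,0,-1,-0.073,0.0023,0,0,0,0,-1,-0.073,0.0023,0,0,0,0,-1,-0.073,0.0023,0,0,0,0,-1,-0.073,0.0023,0,0,0,0,-1,-0.073,0.0023,0,0,0,0,-1,-0.073,0.0023,0,0,0,0,-1,-0.073,0.0023,0,0,0,0,-1,-0.073,0.0023,0,0,0,0,-1,-0.073,0.0023,0,0,0,0,-1]

```text
t: 12.12
tcp_pos: [0.592, -0.1789, 0.2062]
tool_rot: [0.684, 0.729, -0.0, -0.001]
force: [0.6, 0.7, -3.5]
finger_gap: 0.129
gripper_force: 78.3
```

>>> servo_tool:
  commands: [0,0,0,0,0,0,-1,0,0,0,0,0,0,-1]

```text
t: 12.28
tcp_pos: [0.5923, -0.1798, 0.2062]
tool_rot: [0.685, 0.728, -0.0, -0.001]
force: [-0.9, 1.0, -2.8]
finger_gap: 0.127
gripper_force: 78.3
```

```bash
python3 - <<'E'
from h import *
s=manip.sense();print(s["tcp_pos"],s["tool_rot"],s["force"],s["finger_gap"])
w=manip.snapshot("wrist");t=manip.snapshot("side")
for n,x in(("w5",w),("s5",t)):np.savez(n,**{k:x[k] for k in("img","mtx","world_to_cam")})
cv2.imwrite("pics/w5.png",np.hstack([cv2.resize(t["img"][130:290,170:300],None,fx=2.1,fy=2.4),w["img"]])[:,:,::-1])
E
```

```text
[ 0.59234326 -0.17980992  0.20618505] [ 6.85399808e-01  7.28166465e-01 -1.86306040e-04 -8.17346983e-04] [-0.90961231  1.00155962 -2.83538108] 0.12732328546517444
```

View pics/w5.png

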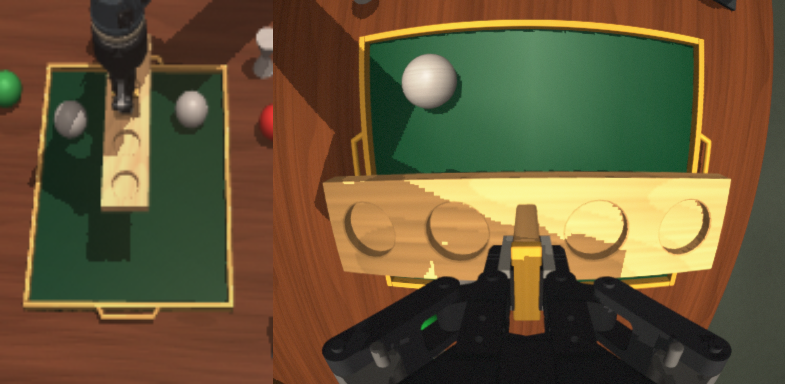

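The rest hangs over the tray's clear middle, with the balls on either side of it. I lower it now.

>>> servo_tool:
  commands: [0,0,0.05,0,0,0,-1,0,0,0.05,0,0,0,-1,0,0,0.05,0,0,0,-1,0,0,0.05,0,0,0,-1,0,0,0.05,0,0,0,-1,0,0,0.04,0,0,0,-1,0,0,0,0,0,0,-1,0,0,0,0,0,0,-1]

```text
t: 13.05
tcp_pos: [0.5919, -0.1754, 0.0616]
tool_rot: [0.683, 0.73, -0.0, -0.002]
force: [0.6, -0.5, -2.3]
finger_gap: 0.128
gripper_force: 78.3
```

>>> servo_tool:
  commands: [0,0,0.01,0,0,0,-1,0,0,0.01,0,0,0,-1,0,0,0.008,0,0,0,-1,0,0,0.003,0,0,0,-1,0,0,0,0,0,0,-1,0,0,0,0,0,0,-1]

```text
t: 13.55
tcp_pos: [0.593, -0.1776, 0.0476]
tool_rot: [0.684, 0.73, 0.0, 0.0]
force: [0.4, 0.3, -3.5]
finger_gap: 0.129
gripper_force: 78.3
```

>>> servo_tool:
  commands: [0,0,0.003,0,0,0,-1,0,0,0.003,0,0,0,-1,0,0,0,0,0,0,-1,0,0,0,0,0,0,-1]

```text
t: 13.88
tcp_pos: [0.5933, -0.1777, 0.0448]
tool_rot: [0.684, 0.73, 0.0, 0.0]
force: [0.5, -0.7, -0.5]
finger_gap: 0.126
gripper_force: 78.8
```

>>> servo_tool:
  commands: [0,0,0.002,0,0,0,-1,0,0,0,0,0,0,-1,0,0,0,0,0,0,0,0,0,0,0,0,0,0,0,0,0,0,0,0,0,0,0,0,0,0,0,0,0,0,-0.02,0,0,0,0,0,0,-0.06,0,0,0,0.2,0,0,-0.08,0,0,0,1,0,0,-0.08,0,0,0,1,0,0,-0.06,0,0,0,1,0,0,0,0,0,0,1]

```text
t: 14.88
tcp_pos: [0.5972, -0.1794, 0.2016]
tool_rot: [0.684, 0.73, 0.002, 0.007]
force: [1.2, -0.7, 0.4]
finger_gap: 0.998
gripper_force: 0.0
```

```bash
python3 - <<'E'
from h import *
s=manip.sense();print(s["tcp_pos"],s["tool_rot"],s["force"],s["finger_gap"])
w=manip.snapshot("wrist");t=manip.snapshot("top")
for n,x in(("w6",w),("t6",t)):np.savez(n,**{k:x[k] for k in("img","mtx","world_to_cam")})
cv2.imwrite("pics/w6.png",np.hstack([cv2.resize(t["img"][110:270,225:365],None,fx=2,fy=2.4),w["img"]])[:,:,::-1])
for n,p,f in(("w",w,True),):
    for q in("ball1_center",):
        for d in manip.silhouettes(p,q):
            (x,y),r=cv2.minEnclosingCircle(np.argwhere(d["pixels"])[:,::-1].astype(np.float32)); print(n,d["conf"],x,y,r,onz(p,x,y,.036,f).round(3))
E
```

```text
[ 0.5972373  -0.17944201  0.20159932] [0.68376702 0.72965956 0.00217322 0.00740727] [ 1.20494401 -0.7207565   0.43336152] 0.9978376443857719
```

View pics/w6.png

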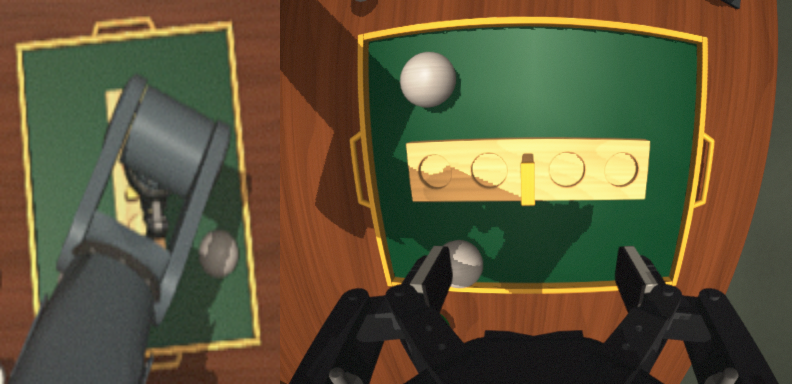

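The rest lies flat and straight in the middle of the tray. Ball A is at (429,80), ball B at (460,263), and the dimples run from (436,171) to (622,169).

```bash
python3 - <<'E'
from h import *
w=dict(np.load("w6.npz"));W=lambda u,v,z:onz(w,u-280,v,z,True).round(4)
print("A",W(429,80,.036),"B",W(460,263,.036))
D=np.array([W(u,v,.022) for u,v in((436,171),(489,170),(567,169),(622,169))]);print(D)
a=D[3]-D[0];print("yaw",np.arctan2(a[1],a[0]),np.hypot(*a[:2]),D.mean(0))
p=[W(u,v,.022) for u,v in((407,143),(414,201),(647,199),(649,142))];print("corners",p,np.mean(p,0))
print("tray",[W(u,v,.02) for u,v in((360,37),(706,40),(672,288),(388,285))])
E
```

```text
A [ 0.4835 -0.0819  0.036 ] B [ 0.5169 -0.2945  0.036 ]
[[ 0.488  -0.1842  0.022 ]
 [ 0.55   -0.18    0.022 ]
 [ 0.6367 -0.1735  0.022 ]
 [ 0.7007 -0.1688  0.022 ]]
yaw 0.07227632723771424 0.21325677011527677 [ 0.59385  -0.176625  0.022   ]
corners [array([ 0.4525, -0.1524,  0.022 ]), array([ 0.4582, -0.2226,  0.022 ]), array([ 0.7387, -0.2031,  0.022 ]), array([ 0.7296, -0.1344,  0.022 ])] [ 0.59475  -0.178125  0.022   ]
tray [array([ 0.3836, -0.0229,  0.02  ]), array([0.7959, 0.0013, 0.02  ]), array([ 0.8129, -0.3377,  0.02  ]), array([ 0.4011, -0.3561,  0.02  ])]
```

>>> servo_tool:
  commands: [0.0417,-0.043,0,0,0,0,1,0.0417,-0.043,0,0,0,0,1,0.0417,-0.043,0,0,0,0,1,0.0417,-0.043,0,0,0,0,1,0.0417,-0.043,0,0,0,0,1,0,0,0.05,0,0,0,1,0,0,0.05,0,0,0,1,0,0,0.05,0,0,0,1,0,0,0,0,0,0,1,0,0,0,0,0,0,1]

```text
t: 15.87
tcp_pos: [0.477, -0.0796, 0.1164]
tool_rot: [0.684, 0.73, -0.001, -0.003]
force: [0.2, -0.5, 0.1]
finger_gap: 0.997
gripper_force: 0.0
```

```bash
cat >> h.py <<'E'
def ball(z,u0,v0,rad=60):
    s=manip.sense();w=manip.snapshot("wrist");print("tcp",s["tcp_pos"].round(4),s["tool_rot"].round(4))
    g=w["img"].astype(int);sat=g.max(2)-g.min(2);m=((sat<60)&(g.max(2)>95)).astype(np.uint8)
    yaw=2*np.arctan2(s["tool_rot"][1],s["tool_rot"][0]);print("yaw",yaw)
    for q in ("ball1_center",):
        for d in manip.look_for(w,q):
            x,y,W,H=d["box"];p=onz(w,x+W/2,y+H/2,z,True);print(d["conf"],np.round(d["box"]),p.round(4))
    return w,s
E
python3 - <<'E'
from h import *
w,s=ball(.036,0,0);save(w,"w7")
np.savez("w7",**{k:w[k] for k in("img","mtx","world_to_cam")})
print(proj(w,[.4835,-.082,.036],True))
E
```

```text
tcp [ 0.477  -0.0796  0.1164] [ 0.6839  0.7296 -0.0012 -0.0031]
yaw 1.635362897413038
[262.04833454 206.22686385]
```

View pics/w7.png

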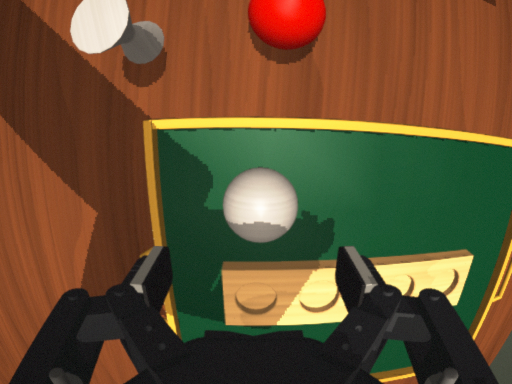

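The ball is at (260,205), matching the estimate to within 2 px. I go down and grip it.

>>> servo_tool:
  commands: [-0.005,0.0107,0,0,0,0,1,0,0,0.035,0,0,0,1,0,0,0.04,0,0,0,1,0,0,0.04,0,0,0,1,0,0,0.04,0,0,0,1,0,0,0.03,0,0,0,1,0,0,0.015,0,0,0,1,0,0,0,0,0,0,1,0,0,0,0,0,0,1]

```text
t: 16.72
tcp_pos: [0.4853, -0.0829, 0.0189]
tool_rot: [0.684, 0.73, 0.0, 0.001]
force: [-0.7, 0.7, -0.1]
finger_gap: 0.996
gripper_force: 0.0
```

>>> servo_tool:
  commands: [0,0,0,0,0,0,0,0,0,0,0,0,0,0,0,0,0,0,0,0,0,0,0,0,0,0,0,-1,0,0,0,0,0,0,-1,0,0,0,0,0,0,-1,0,0,0,0,0,0,-1,0,0,0,0,0,0,-1]
  force: 50

```text
t: 17.38
tcp_pos: [0.485, -0.0827, 0.0197]
tool_rot: [0.684, 0.73, 0.0, 0.001]
force: [-0.8, 1.0, 5.4]
finger_gap: 0.679
gripper_force: 51.9
```

>>> servo_tool:
  commands: [0,0,-0.04,0,0,0,-1,0,0,-0.04,0,0,0,-1,0,0,-0.04,0,0,0,-1,0,0,-0.04,0,0,0,-1,-0.041,-0.0023,0,0,0,0,-1,-0.041,-0.0023,0,0,0,0,-1,-0.041,-0.0023,0,0,0,0,-1,-0.041,-0.0023,0,0,0,0,-1,-0.041,-0.0023,0,0,0,0,-1,0,0,0,0,0,0,-1,0,0,0,0,0,0,-1,0,0,0,0,0,0,-1]

```text
t: 18.38
tcp_pos: [0.4847, -0.1845, 0.0984]
tool_rot: [0.684, 0.729, 0.0, -0.001]
force: [0.3, 0.3, -2.3]
finger_gap: 0.674
gripper_force: 55.1
```

```bash
python3 - <<'E'
from h import *
w,s=ball(.1,0,0);save(w,"w8");print(s["finger_gap"],s["gripper_force"],s["force"])
for p in((.486,-.1845,.022),(.5498,-.180,.022),(.7015,-.170,.022)):print(proj(w,p,True).round(1))
np.savez("w8",**{k:w[k] for k in("img","mtx","world_to_cam")})
E
```

```text
tcp [ 0.4847 -0.1845  0.0984] [ 6.840e-01  7.295e-01  0.000e+00 -6.000e-04]
yaw 1.6350547598784715
0.6739310889844244 55.13231098651886 [ 0.30410905  0.34746952 -2.34529894]
[255.3 204.4]
[335.2 203.7]
[477.5 201.8]
```

View pics/w8.png

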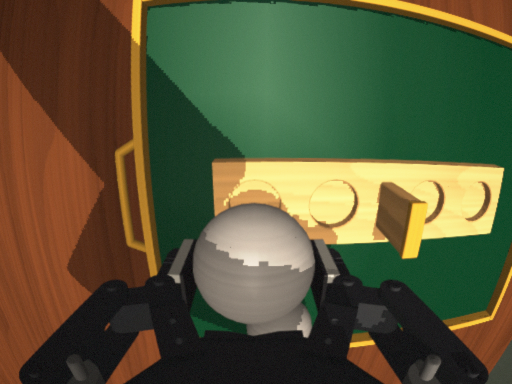

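Dimple 2 shows at (333,204) against a predicted (335,204), so the ball hangs squarely over dimple 1. I lower it.

>>> servo_tool:
  commands: [-0.002,0,0.03,0,0,0,-1,0,0,0.035,0,0,0,-1,0,0,0.035,0,0,0,-1,0,0,0.02,0,0,0,-1,0,0,0.01,0,0,0,-1,0,0,0,0,0,0,-1,0,0,0,0,0,0,-1]

```text
t: 19.07
tcp_pos: [0.4855, -0.1859, 0.0335]
tool_rot: [0.684, 0.73, 0.0, -0.0]
force: [0.4, -0.6, -2.2]
finger_gap: 0.676
gripper_force: 55.1
```

>>> servo_tool:
  commands: [0,0,0.004,0,0,0,-1,0,0,0.002,0,0,0,-1,0,0,0,0,0,0,-1,0,0,0,0,0,0,-1]

```text
t: 19.4
tcp_pos: [0.4856, -0.1864, 0.0307]
tool_rot: [0.684, 0.73, 0.0, 0.0]
force: [-1.1, 0.0, -2.9]
finger_gap: 0.673
gripper_force: 55.1
```

>>> servo_tool:
  commands: [0,0,0.003,0,0,0,-1,0,0,0.002,0,0,0,-1,0,0,0,0,0,0,-1,0,0,0,0,0,0,-1]

```text
t: 19.73
tcp_pos: [0.4857, -0.1866, 0.0282]
tool_rot: [0.684, 0.73, 0.0, 0.001]
force: [0.2, -0.7, 1.3]
finger_gap: 0.673
gripper_force: 55.4
```

>>> servo_tool:
  commands: [0,0,0,0,0,0,0.5,0,0,0,0,0,0,0.6,0,0,0,0,0,0,0.8,0,0,0,0,0,0,1,0,0,0,0,0,0,1,0,0,-0.03,0,0,0,1,0,0,-0.05,0,0,0,1,0,0,-0.06,0,0,0,1,0,0,-0.05,0,0,0,1,0,0,0,0,0,0,1]

```text
t: 20.57
tcp_pos: [0.488, -0.1877, 0.1271]
tool_rot: [0.684, 0.73, 0.001, 0.005]
force: [1.0, 0.5, 0.5]
finger_gap: 0.996
gripper_force: 0.0
```

>>> servo_tool:
  commands: [-0.055,0.0115,0,0,0,0,1,-0.055,0.0115,0,0,0,0,1,-0.055,0.0115,0,0,0,0,1,-0.055,0.0115,0,0,0,0,1,0,0,0,0,0,0,1,0,0,0,0,0,0,1]

```text
t: 21.07
tcp_pos: [0.5153, -0.2957, 0.122]
tool_rot: [0.685, 0.729, 0.0, -0.0]
force: [-0.5, 0.0, -0.8]
finger_gap: 1.001
gripper_force: 0.0
```

```bash
python3 - <<'E'
from h import *
w,s=ball(.036,0,0);save(w,"w9")
print(proj(w,[.516,-.2955,.036],True),proj(w,[.485,-.185,.044],True))
np.savez("w9",**{k:w[k] for k in("img","mtx","world_to_cam")})
E
```

```text
tcp [ 0.5153 -0.2957  0.122 ] [ 6.847e-01  7.289e-01  1.000e-04 -2.000e-04]
yaw 1.6333049105951984
[254.35729311 200.21283973] [221.3335931   56.91149577]
```

View pics/w9.png

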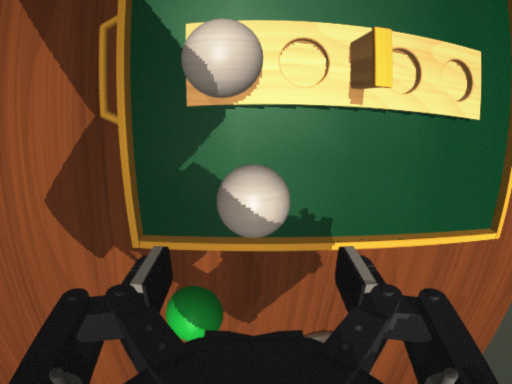

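Ball A is seated in dimple 1 at (222,58), as predicted. Ball B is at (253,201), right under the gripper.

>>> servo_tool:
  commands: [-0.002,0,0.035,0,0,0,1,0,0,0.04,0,0,0,1,0,0,0.04,0,0,0,1,0,0,0.04,0,0,0,1,0,0,0.035,0,0,0,1,0,0,0.02,0,0,0,1,0,0,0,0,0,0,1,0,0,0,0,0,0,1]

```text
t: 21.83
tcp_pos: [0.5151, -0.2944, 0.0176]
tool_rot: [0.684, 0.73, -0.0, -0.001]
force: [0.4, -0.6, -0.1]
finger_gap: 0.999
gripper_force: 0.0
```

>>> servo_tool:
  commands: [0,0,0,0,0,0,0,0,0,0,0,0,0,0,0,0,0,0,0,0,0,0,0,0,0,0,0,-1,0,0,0,0,0,0,-1,0,0,0,0,0,0,-1,0,0,0,0,0,0,-1,0,0,0,0,0,0,-1]

```text
t: 22.5
tcp_pos: [0.517, -0.2963, 0.0195]
tool_rot: [0.684, 0.729, 0.0, 0.002]
force: [2.4, 1.5, 6.5]
finger_gap: 0.68
gripper_force: 53.1
```

>>> servo_tool:
  commands: [0,0,-0.04,0,0,0,-1,0,0,-0.05,0,0,0,-1,0,0,-0.05,0,0,0,-1,0,0,-0.05,0,0,0,-1,0.038,0.0638,0,0,0,0,-1,0.038,0.0638,0,0,0,0,-1,0.038,0.0638,0,0,0,0,-1,0.038,0.0638,0,0,0,0,-1,0.038,0.0638,0,0,0,0,-1,0.038,0.0638,0,0,0,0,-1,0,0,0,0,0,0,-1,0,0,0,0,0,0,-1]

```text
t: 23.5
tcp_pos: [0.6997, -0.1673, 0.1118]
tool_rot: [0.683, 0.731, -0.0, -0.001]
force: [-0.9, 0.1, -2.8]
finger_gap: 0.676
gripper_force: 54.8
```

```bash
python3 - <<'E'
from h import *
w,s=ball(.1,0,0);save(w,"w10");print(s["finger_gap"],s["gripper_force"],s["force"])
for p in((.486,-.1845,.022),(.6377,-.174,.022),(.7015,-.170,.022)):print(proj(w,p,True).round(1))
E
```

```text
tcp [ 0.6997 -0.1673  0.1118] [ 6.825e-01  7.308e-01 -4.000e-04 -5.000e-04]
yaw 1.639117517507625
0.6760976084220006 54.78404939174652 [-0.88073955  0.05897566 -2.84635817]
[ 40.3 200.4]
[179.7 201.5]
[255.6 202.1]
```

View pics/w10.png

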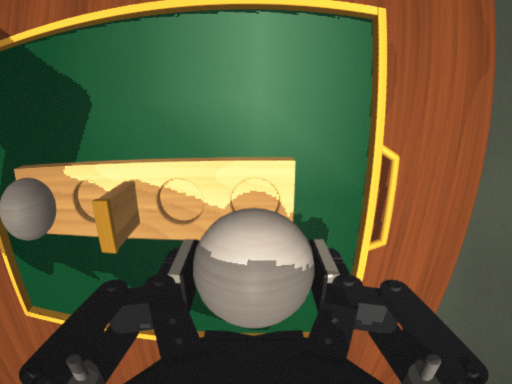

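Dimple 3 shows at (181,200), within 2 px of the prediction, and ball A is still seated at (28,208). I lower ball B into dimple 4.

>>> servo_tool:
  commands: [-0.004,0.004,0.03,0,0,0,-1,0,0,0.035,0,0,0,-1,0,0,0.035,0,0,0,-1,0,0,0.03,0,0,0,-1,0,0,0.02,0,0,0,-1,0,0,0.008,0,0,0,-1,0,0,0,0,0,0,-1,0,0,0,0,0,0,-1]

```text
t: 24.27
tcp_pos: [0.7015, -0.1716, 0.034]
tool_rot: [0.684, 0.729, 0.0, 0.0]
force: [0.6, -0.1, -1.3]
finger_gap: 0.677
gripper_force: 54.8
```

>>> servo_tool:
  commands: [0,0,0.003,0,0,0,-1,0,0,0.002,0,0,0,-1,0,0,0,0,0,0,-1,0,0,0,0,0,0,-1]

```text
t: 24.6
tcp_pos: [0.7016, -0.1712, 0.0319]
tool_rot: [0.684, 0.73, 0.0, 0.0]
force: [0.2, -0.4, -2.3]
finger_gap: 0.677
gripper_force: 54.8
```

>>> servo_tool:
  commands: [0.003,0,0.003,0,0,0,-1,0,0,0.003,0,0,0,-1,0,0,0,0,0,0,-1,0,0,0,0,0,0,-1]

```text
t: 24.93
tcp_pos: [0.701, -0.1695, 0.0281]
tool_rot: [0.684, 0.73, -0.0, -0.0]
force: [-1.0, -0.4, -1.8]
finger_gap: 0.678
gripper_force: 54.8
```

>>> servo_tool:
  commands: [0,0,0.002,0,0,0,-1,0,0,0,0,0,0,-1,0,0,0,0,0,0,-1]

```text
t: 25.18
tcp_pos: [0.7013, -0.1698, 0.0276]
tool_rot: [0.684, 0.73, 0.0, 0.0]
force: [0.5, 0.2, -0.3]
finger_gap: 0.674
gripper_force: 55.1
```

>>> servo_tool:
  commands: [0,0,0,0,0,0,0.5,0,0,0,0,0,0,0.6,0,0,0,0,0,0,0.8,0,0,0,0,0,0,1,0,0,0,0,0,0,1,0,0,-0.03,0,0,0,1,0,0,-0.06,0,0,0,1,0,0,-0.075,0,0,0,1,0,0,-0.075,0,0,0,1,0,0,-0.075,0,0,0,1,0,0,-0.075,0,0,0,1]

```text
t: 26.1
tcp_pos: [0.701, -0.1696, 0.2255]
tool_rot: [0.684, 0.73, 0.0, 0.0]
force: [0.6, -0.9, 0.3]
finger_gap: 0.998
gripper_force: 0.0
```

>>> servo_tool:
  commands: [0,0,-0.075,0,0,0,0,0,0,-0.075,0,0,0,-1,0,0,-0.075,0,0,0,-1,0,0,0,0,0,0,-1,0,0,0,0,0,0,-1]

```text
t: 26.52
tcp_pos: [0.7024, -0.1701, 0.3405]
tool_rot: [0.684, 0.73, 0.002, 0.004]
force: [-0.0, -0.8, -0.3]
finger_gap: 0.301
gripper_force: 0.0
```

```bash
python3 - <<'E'
from h import *
s=manip.sense();print(s["tcp_pos"],s["tool_rot"].round(4))
w=manip.snapshot("wrist");d=manip.snapshot("side")
print(proj(w,[.4853,-.1845,.044],True),proj(w,[.7015,-.1695,.044],True))
im=np.hstack([cv2.resize(d["img"][90:290,170:430],None,fx=1.0,fy=1.0),w["img"][92:292]]);print(im.shape)
cv2.imwrite("pics/w11.png",im[:,:,::-1])
E
```

```text
[ 0.7023902  -0.17011205  0.34046596] [0.6838 0.7296 0.0016 0.0043]
[116.14331477 157.22504257] [251.21884325 153.51452605]
(200, 772, 3)
```

View pics/w11.png

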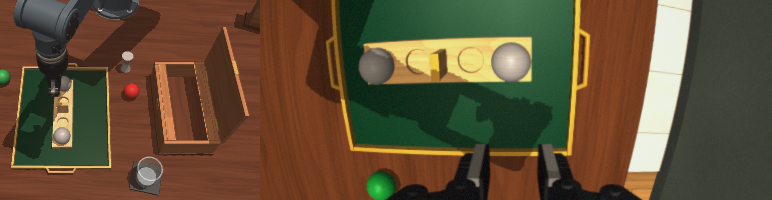

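Both balls are seated in the outer dimples, at the predicted pixels. That was my 15th picture and the limit was 14, so I view no more and check the rest by numbers. Now the lid.

>>> servo_tool:
  commands: [0.075,-0.014,0,0,0,0,-1,0.075,-0.014,0,0,0,0,-1,0.075,-0.014,0,0,0,0,-1,0.075,-0.014,0,0,0,0,-1,0.075,-0.014,0,0,0,0,-1,0.075,-0.014,0,0,0,0,-1,0.075,-0.014,0,0,0,0,-1,0.075,-0.014,0,0,0,0,-1,0.075,-0.014,0,0,0,0,-1,0.075,-0.014,0,0,0,0,-1,0.075,-0.014,0,0,0,0,-1]

```text
t: 27.53
tcp_pos: [0.5957, 0.2384, 0.3325]
tool_rot: [0.684, 0.73, -0.002, -0.001]
force: [-0.0, 0.6, -0.5]
finger_gap: 0.0
gripper_force: 0.0
```

>>> servo_tool:
  commands: [0.075,-0.014,0,0,0,0,-1,0.075,-0.014,0,0,0,0,-1,0.075,-0.014,0,0,0,0,-1,0.075,-0.014,0,0,0,0,-1,0.075,-0.014,0,0,0,0,-1,0,0,0,0,0,0,-1,0,0,0,0,0,0,-1]

```text
t: 28.12
tcp_pos: [0.5485, 0.4234, 0.3321]
tool_rot: [0.682, 0.731, -0.002, -0.001]
force: [0.7, -0.5, 0.8]
finger_gap: 0.002
gripper_force: 0.0
```

>>> servo_tool:
  commands: [0,0,0.045,0,0,0,-1,0,0,0.045,0,0,0,-1,0,0,0.045,0,0,0,-1,-0.041,0,0,0,0,0,-1,-0.041,0,0,0,0,0,-1,-0.035,0,0.002,0,0,0,-1,-0.035,0,0.002,0,0,0,-1,-0.035,0,0.002,0,0,0,-1,0,0,0,0,0,0,-1]

```text
t: 28.87
tcp_pos: [0.5562, 0.324, 0.2628]
tool_rot: [0.686, 0.728, -0.002, -0.001]
force: [0.4, -0.4, -0.4]
finger_gap: 0.001
gripper_force: 0.0
```

>>> servo_tool:
  commands: [-0.032,0,0.012,0,0,0,-1,-0.032,0,0.012,0,0,0,-1,-0.032,0,0.012,0,0,0,-1,-0.027,0,0.02,0,0,0,-1,-0.027,0,0.02,0,0,0,-1,-0.027,0,0.021,0,0,0,-1,0,0,0,0,0,0,-1]

```text
t: 29.45
tcp_pos: [0.5611, 0.2368, 0.2132]
tool_rot: [0.685, 0.729, -0.003, -0.001]
force: [0.2, 0.7, 0.1]
finger_gap: 0.0
gripper_force: 0.0
```

>>> servo_tool:
  commands: [-0.02,0,0.028,0,0,0,-1,-0.02,0,0.028,0,0,0,-1,-0.02,0,0.028,0,0,0,-1,-0.012,0,0.03,0,0,0,-1,-0.012,0,0.03,0,0,0,-1]

```text
t: 29.87
tcp_pos: [0.5658, 0.1977, 0.1438]
tool_rot: [0.684, 0.729, 0.0, 0.001]
force: [0.3, 1.8, 0.9]
finger_gap: -0.002
gripper_force: 0.7
```

>>> servo_tool:
  commands: [-0.006,0,0.025,0,0,0,-1,-0.006,0,0.025,0,0,0,-1,0,0,0.01,0,0,0,-1,0,0,0,0,0,0,-1]

```text
t: 30.2
tcp_pos: [0.5647, 0.1919, 0.1126]
tool_rot: [0.684, 0.729, -0.001, -0.001]
force: [0.0, -0.6, -0.6]
finger_gap: 0.0
gripper_force: 0.0
```

Now the last millimetres, watching the force.

>>> servo_tool:
  commands: [0,0,0.006,0,0,0,-1,0,0,0.006,0,0,0,-1,0,0,0,0,0,0,-1,0,0,0,0,0,0,-1]

```text
t: 30.53
tcp_pos: [0.5656, 0.1926, 0.1081]
tool_rot: [0.684, 0.73, 0.0, 0.0]
force: [-0.6, 1.0, -1.6]
finger_gap: -0.002
gripper_force: 0.0
```

>>> servo_tool:
  commands: [0,0,0.003,0,0,0,-1,0,0,0,0,0,0,-1]

```text
t: 30.7
tcp_pos: [0.5658, 0.1926, 0.1076]
tool_rot: [0.684, 0.73, 0.001, 0.0]
force: [-1.0, 0.0, 5.2]
finger_gap: -0.003
gripper_force: 2.9
```

>>> servo_tool:
  commands: [0,0,0.004,0,0,0,-1,0,0,0,0,0,0,-1,0,0,0,0,0,0,-1]

```text
t: 30.95
tcp_pos: [0.5659, 0.1926, 0.1075]
tool_rot: [0.684, 0.73, 0.001, 0.001]
force: [-4.8, -0.8, 16.2]
finger_gap: 0.004
gripper_force: 8.0
```

>>> servo_tool:
  commands: [0,0,0.003,0,0,0,-1,0,0,0,0,0,0,-1]

```text
t: 31.12
tcp_pos: [0.5659, 0.1926, 0.1074]
tool_rot: [0.684, 0.73, 0.001, 0.001]
force: [-6.4, -1.0, 24.5]
finger_gap: -0.005
gripper_force: 12.1
```

The lid is shut: the tip stops at z = 0.107 and the force rises without movement. I back off and check by numbers.

>>> servo_tool:
  commands: [0,0,-0.03,0,0,0,-1,0,0,-0.07,0,0,0,-1,0,0,-0.07,0,0,0,-1,0,0,-0.07,0,0,0,-1,0,0,-0.07,0,0,0,-1,0,0,-0.07,0,0,0,-1,0,0,-0.02,0,0,0,-1,0,0,0,0,0,0,-1,0,0,0,0,0,0,-1]

```text
t: 31.87
tcp_pos: [0.5651, 0.1923, 0.3029]
tool_rot: [0.684, 0.73, 0.0, 0.0]
force: [0.3, -0.4, 0.2]
finger_gap: -0.0
gripper_force: 0.0
```

```bash
python3 - <<'E'
from h import *
s=manip.sense();print(s["t"],s["tcp_pos"],s["force"])
d=manip.snapshot("side");w=manip.snapshot("wrist")
t0=dict(np.load("s3.npz"))
for q in("rest_board","cabinet","lid","decanter","tumbler_a","jigger","coaster","ball1_center"):
    print(q,[([round(float(x)) for x in e["box"]],round(e["conf"],2)) for e in manip.look_for(d,q)])
def gray(im,p):
    u,v=proj(d,p);u,v=int(round(u)),int(round(v));return (u,v),im[v-2:v+3,u-2:u+3].reshape(-1,3).mean(0).round()
for p in([.4853,-.1845,.044],[.7015,-.1695,.044],[.55,-.18,.022],[.6377,-.174,.022]):print(gray(d["img"],p))
# lid free edge should project here when shut
yaw=.06;ex=np.array([np.cos(yaw),np.sin(yaw),0]);ey=np.array([-np.sin(yaw),np.cos(yaw),0]);C=np.array([.554,.257,0])
for a,b,z in((.167,-.103,.107),(-.167,-.103,.107),(.167,.093,.107),(-.167,.093,.107)):print(proj(d,C+a*ex+b*ey+[0,0,z]).round(),end=" ")
# bystander shift vs first pictures: template residual
for n,b in(("tumbler_a",(295,240,340,290)),("jigger",(285,138,308,166)),("decanter",(105,155,165,225))):
    A=t0["img"][b[1]:b[3],b[0]:b[2]];B=d["img"][b[1]-8:b[3]+8,b[0]-8:b[2]+8]
    r=cv2.matchTemplate(B,A,cv2.TM_CCOEFF_NORMED);_,m,_,l=cv2.minMaxLoc(r);print("\n",n,round(m,3),np.array(l)-8)
E
```

```text
31.8667 [0.56510605 0.19233162 0.30285339] [ 0.29868532 -0.41338871  0.1760947 ]
rest_board [([320, 149, 71, 97], 0.72), ([223, 174, 20, 62], 0.66)]
cabinet [([318, 149, 71, 96], 0.7)]
lid [([321, 149, 69, 85], 0.79), ([221, 169, 25, 67], 0.66)]
decanter [([112, 163, 45, 54], 0.72), ([322, 148, 70, 85], 0.62)]
tumbler_a [([307, 249, 23, 28], 0.86), ([127, 147, 30, 32], 0.82)]
jigger [([293, 143, 8, 18], 0.55), ([224, 176, 18, 62], 0.47)]
coaster [([300, 252, 31, 33], 0.91)]
ball1_center []
((233, 173), array([196., 180., 168.]))
((232, 225), array([207., 192., 179.]))
((233, 191), array([234., 202., 128.]))
((232, 212), array([234., 209., 140.]))
[331. 231.] [322. 149.] [391. 231.] [375. 149.] 
 tumbler_a 0.997 [0 0]

 jigger 0.844 [0 0]

 decanter 1.0 [0 0]
```

```bash
python3 -c "
from station import manip
print(manip.sign_off())"
```

```text
the job is handed in; nothing more can be done
None
```

The job is handed in at about 32 s: the rest lies flat on the tray with both balls that were present seated in its outer dimples, the cabinet lid is shut and the bystanders checked had not moved (second tumbler not checked separately); I viewed 15 pictures, one over the limit of 14.

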